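# Hold a kiln post home in the spring-loaded length gauge

### The job

A kiln post is lying in the length gauge. First swing the green turnbutton fully across the post so that it cannot jump out, then push the free end of the post along the gauge against the sprung plunger until the post is firmly up against the two steel stop pads, using steady hand pressure and no ramming. Finish while still pushing: the program ends with the robot holding the post hard against the stops, the turnbutton still across it, and the mugs, bowl, jar and standing posts around it left where they are.

Things in the scene. Friction and masses are not known exactly. Their poses are not given: they have to be found in the camera images.
- gauge: Length gauge fixed to the worktop: grey base 320 x 110 x 12 mm, x -155 to +165. Origin on the worktop, x along the push direction toward plunger and spring barrel, y left of it, z up. The post slides on z = 12 mm between rails (tops z = 24 mm, y = +-28 mm, x -75 to +50 mm). Turnbutton pivot x = 0, y = +44 mm; stop faces x = +70 mm. Turnbutton aside, all gauge parts and the post are below 58 mm.
- post_mid (a point): Middle of the buff hollow triangular kiln post, 21 mm over its underside. Post: 150 mm along its x axis (lies along gauge x), 46 mm wide below, 42 mm high, 0.12 kg, loose, ridge up. It starts short of the plunger. Its free end, to be pushed, is 75 mm from here toward gauge -x; at the stops this point is at gauge x = -5 mm. A push on the centre line about 27 mm over the worktop slides it straight.
- stop_pads: The hard stop: two fixed steel pads, one either side of the plunger head (y = +-15 to +-32 mm, top at z = 42 mm); same origin and axes as the gauge, stop faces at x = +70 mm.
- plunger (a joint): Travel in m of the brass-headed sprung plunger: 0 out (head 15 mm proud of the stop faces), 0.015 when its head is level with them and the post touches the stops. It pushes back with 5 N at first, 11 N at the stops; a total push of 15 to 30 N holds the post firmly on the stops. The post springs back if the push is taken away.
- keeper (a joint): Angle in rad of the green turnbutton about its upright pivot: 0 open (arm points along gauge +x, beside the post), growing clockwise seen from above; 1.57, at its end stop, is fully across the post (arm along gauge -y). It starts between 0 and 0.4 and stays where it is left (light friction, about 1 N at the knob).
- keeper_knob (a point): Middle of the upright black knob, 14 mm in diameter, 28 mm tall, on the free end of the turnbutton, 52 mm from its pivot. This point is 77 mm over the worktop; the knob reaches from 63 mm (top of the green arm) to 91 mm. It can be gripped from above with any yaw, or pushed sideways.
- mug_0: Pale bisque mug standing left of the gauge, 70 x 98 x 90 mm; origin at the centre of its underside. Bystander.
- mug_1: Pink-brown mug standing behind the gauge, 70 x 98 x 90 mm; origin at the centre of its underside. Bystander.
- glaze_jar_2: Cream and white glaze jar behind the gauge, 67 mm in diameter, 83 mm tall; origin at the centre of its underside. Bystander.
- test_bowl: Small buff bowl at the front left, 100 mm across, 46 mm tall; origin at the centre of its underside. Bystander.
- post_5: Kiln post standing on end at the right, 100 mm tall; origin at the centre of its underside. Bystander.
- post_6: Kiln post standing on end at the right, 75 mm tall; origin at the centre of its underside. Bystander.

How it is judged:
By the outcome, as a careful person would: the job done as asked, in the order asked, and still so for the second after the job is handed in, while the arm keeps its last pose, push and grip.
It also fails if it takes over 51 s, if anything falls off the work surface, if the arm or the gripper's body presses on something with over 40 N, if the wrist force passes 120 N, or if a joint passes its speed limit or range.

### The arm

A 6-joint arm with a two-finger parallel gripper is mounted at the origin on a cart in front of the work surface, level with it; the furniture and walls round the work are solid. World frame = base frame: x ahead of the robot, y to its left, z up, the work surface at z = 0. Lengths are in mm, angles in degrees, forces in N, time in s.
With the tool pointing down it reaches from about 300 to 850 mm from the base axis. Payload 4.2 kg.
Tool frame: the origin (TCP) lies on the centre line of the jaws, within the pads' length; the fingertips stand 11 mm ahead of it and the grasp point (between the pads) lies 8 mm behind it; z points along the fingers, y is the direction in which the jaws open and shut (so a half turn about z gives the same grasp; the last joint's range is limited). The gripper opens to 91 mm and grips with 3 to 60 N. Pads are 32 mm wide; open, the fingers measure 118 mm over their backs; the gripper's body (76 mm by 178 mm) begins 60 mm behind the grasp point.
Start: joints at [-71.906, 18.312, 89.639, -0, 72.044, -1.146], TCP at [189.48, -542.899, 224.976] pointing down, gripper open.
Joint ranges: [-177.97, 177.97], [-48.28, 115.42], [12.27, 149.76], [-77.06, 257.06], [2.81, 150.46], [-146.56, 146.56]. Speed limits (degrees/s): [147.25, 147.25, 180, 180, 180, 180].

### API

Orientations are given as [roll, pitch, yaw] about the fixed x, y, z axes, in that order (R = Rz(yaw) Ry(pitch) Rx(roll)).
In Python, from workcell import env, grab_frame gives the robot as it stands. The module is installed in compiled form; this text tells all that it offers.
- The arm moves only by the tool arm_command, never from a script. Its argument "series" is one flat list of numbers, 6 for each row, row after row: the shift along the world's x, y, z each as a share of 400 mm, from -1 to 1, then the turn, a rotation vector about the world's x, y, z each as a share of 45 degrees, from -1 to 1. A call has 1 to 20 rows; each row shifts and turns the commanded pose from where the row before left it; what a row does not reach is not made up. A row lasts 1/12 s, in which the tool goes at most 41.7 mm and 7.16 degrees, less where a joint would pass 70% of its speed; a pose out of reach is approached as far as the arm can. A call with a number of a shift or a turn outside -1 to 1 is refused whole. A call with a gripper value outside its range is refused whole. "hand" is the opening, from 0 (shut) to 1 (fully open), set as the call begins (left out, the last holds). The fingers move at their own pace and stop on an object; "newtons" is the grip in N (left out, the last holds). Time passes only in rows, so rows that do not move let the fingers close. It gives the time, the measured TCP pose, the force and the opening at its end, in the units of the state.
- env.state(): the state, without advancing time (a new reading comes with each control period).
- grab_frame(name): name is "scene" or "top" or "wrist"; returns a dict with "frame" (480x640x3 uint8, red, green, blue), "intrinsics" (3x3 intrinsics, pixels), "R" (3x3) and "t" (3): a world point X has camera coordinates R X + t; the wrist camera has in their place "tool_from_camera" (4x4, takes a point from camera to tool coordinates, whose origin is the TCP and whose axes are the flange's). Camera axes: x right, y down, z forward; pixel columns grow to the right and rows downward; lengths in mm; the calibration is good to about 2 mm. A picture is of the moment at which its call begins: read the wrist's pose just before it. There is no depth.
- env.job_done(): hands the job in, once; it reports no verdict.
The state is a dict: "time_s": time; "qpos": joint angles; "qvel": joint speeds; "effort": joint torques, N m; "ee_pos": TCP position; "ee_rot": TCP orientation; "force": force on the tool from outside, world axes, zero at the start; "torque": the same for the moment, N m; "gripper_width": finger opening in mm.
Only numpy, scipy, OpenCV 4.12 (cv2) and the standard library are available. Lean on these libraries where they do the work, as an engineer would, in place of code of your own. Each camera call takes 0.05 s, during which the arm holds its last target.

## Working session

There is one attempt and no reset: what is moved stays moved. The work goes in short steps, Python scripts to look and compute and a tool call to move; the robot and the scene stay as the last step left them, time stands still between calls to the robot, and variables do not carry over. Pictures are saved under pics/ and viewed, and the job is handed in when it is done.

Besides the shell and the picture viewer there is one more tool, called after "Emit:" as a command line: name --argument value ..., lists and objects as JSON in quotes. arm_command: Moves the arm, as the interface text tells. Shift numbers are shares of 400 mm and turn numbers shares of 45 degrees, none past 1 either way. Its arguments: {"type":"object","properties":{"series":{"type":"array"},"hand":{"type":"number"},"newtons":{"type":"number"}},"required":["series"]}

```bash
mkdir -p pics; cat > h.py <<'E'
import numpy as np, cv2
from workcell import env, grab_frame
def save(n,f): cv2.imwrite('pics/'+n+'.png', cv2.cvtColor(f['frame'],cv2.COLOR_RGB2BGR))
E
python3 - <<'E'
from h import *
import pickle
s=env.state(); print(s)
d={}
for n in ('scene','top','wrist'):
    f=grab_frame(n); save(n+'0',f); d[n]=f
    print(n,{k:np.round(v,3).tolist() for k,v in f.items() if k!='frame'})
pickle.dump(d,open('d0.pkl','wb'))
E
```

```text
{'time_s': 0.0, 'qpos': array([-7.19074817e+01,  1.83511486e+01,  8.97069401e+01,  3.39856073e-04,
        7.20430772e+01, -1.14395926e+00]), 'qvel': array([-0.00566728, -0.03478097, -0.05569317,  0.11519589, -0.03147453,
       -0.02502209]), 'effort': array([-2.28193123e-03, -4.12461233e+01, -2.31975853e+01,  7.24830525e-02,
        4.57292609e-02, -1.45474301e-04]), 'ee_pos': array([ 189.31351493, -542.42495034,  224.1215796 ]), 'ee_rot': array([-1.79898861e+02, -2.34277925e-03,  1.92363705e+01]), 'force': array([-0.23169284, -0.47849504, -0.54372375]), 'torque': array([-0.00937195,  0.01777219, -0.04073044]), 'gripper_width': 91.17356485833668}
scene {'intrinsics': [[458.775, 0.0, 312.14], [0.0, 458.775, 238.486], [0.0, 0.0, 1.0]], 'R': [[-0.559, -0.829, -0.015], [-0.565, 0.395, -0.724], [0.606, -0.396, -0.689]], 't': [278.441, 380.946, 1036.342]}
top {'intrinsics': [[502.101, 0.0, 319.386], [0.0, 502.101, 232.956], [0.0, 0.0, 1.0]], 'R': [[-0.017, -0.999, -0.027], [-0.987, 0.021, -0.16], [0.16, 0.023, -0.987]], 't': [-5.156, 539.603, 1214.761]}
wrist {'intrinsics': [[356.17, 0.0, 322.012], [0.0, 356.17, 239.015], [0.0, 0.0, 1.0]], 'tool_from_camera': [[0.001, -0.969, -0.247, 69.672], [1.0, 0.001, 0.001, 1.046], [-0.001, -0.247, 0.969, -160.295], [0.0, 0.0, 0.0, 1.0]]}
```

View pics/scene0.png

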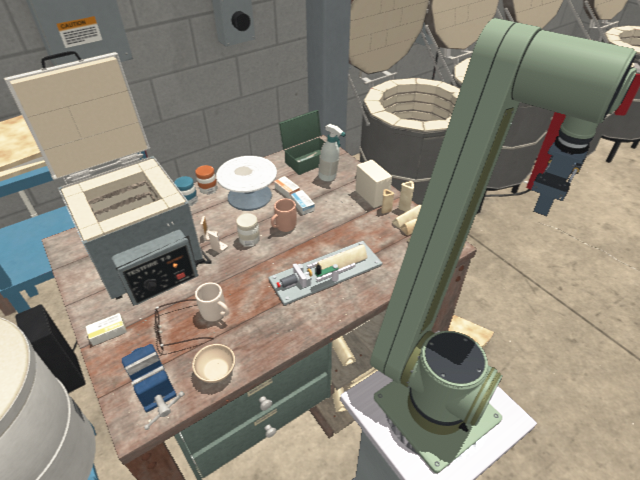

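View pics/top0.png

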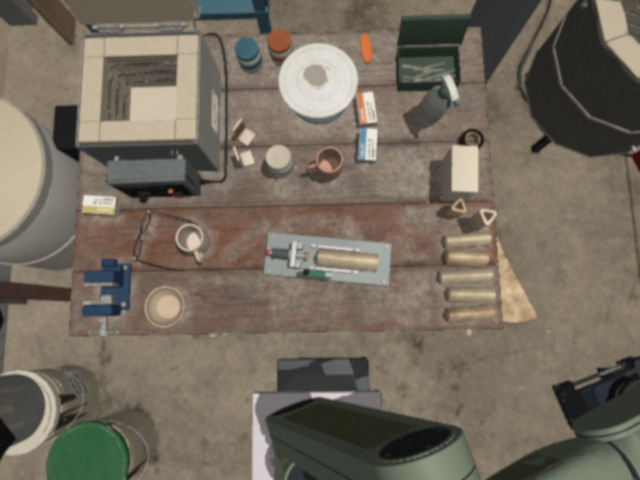

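View pics/wrist0.png

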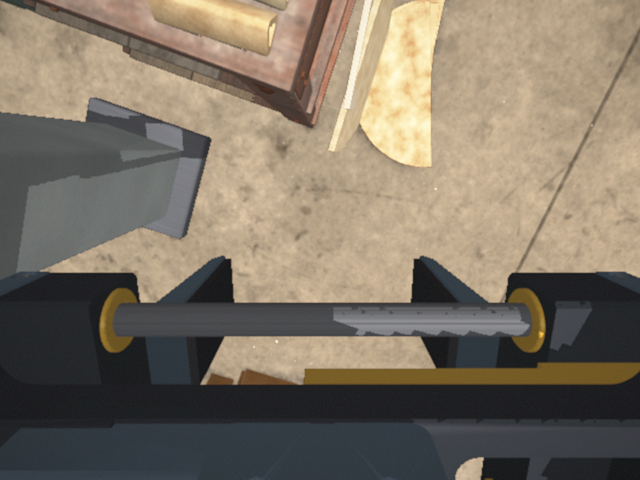

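The gauge lies at top-view pixels (265–392, 233–285), pointing left (world +y). The post is on the right and the green turnbutton is at (318, 273). I'll zoom in to measure.

```bash
python3 - <<'E'
from h import *
import pickle
d=pickle.load(open('d0.pkl','rb'))
t=d['top']['frame'][222:297,250:405]; s=d['scene']['frame'][235:310,260:390]
for n,c in(('topz',t),('scz',s)):
    cv2.imwrite(f'pics/{n}.png',cv2.cvtColor(cv2.resize(c,None,fx=5,fy=5,interpolation=cv2.INTER_CUBIC),cv2.COLOR_RGB2BGR))
def cast(n,p,z):
    f=d[n];r=f['R'].T@np.linalg.solve(f['intrinsics'],[p[0],p[1],1.]);o=-f['R'].T@f['t'];return o+r*(z-o[2])/r[2]
for p in [(269,234),(391,243),(388,285),(265,275)]: print(p,cast('top',p,12).round(1))
hsv=cv2.cvtColor(d['top']['frame'],cv2.COLOR_RGB2HSV)
E
```

```text
(269, 234) [544.6 114.9  12. ]
(391, 243) [ 514.6 -197.2   12. ]
(388, 285) [ 408.1 -185.4   12. ]
(265, 275) [439.2 125.2  12. ]
```

View pics/topz.png

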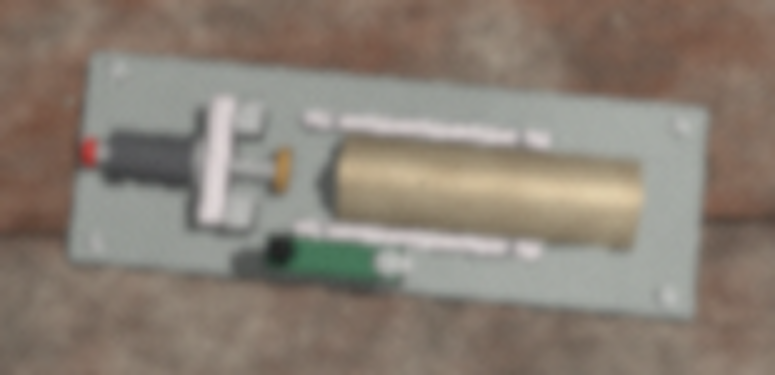

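View pics/scz.png

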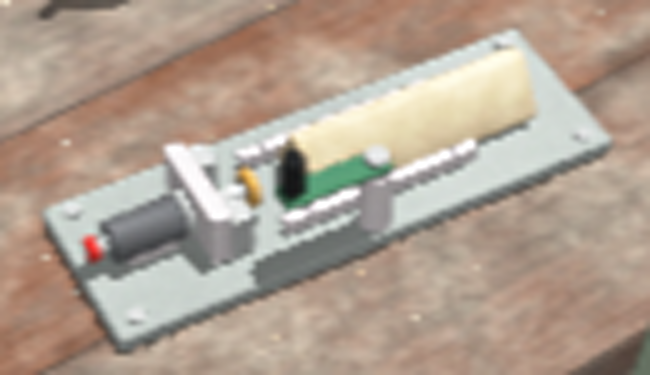

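Emit:
arm_command --series '[0.0475, 0.082, 0.003, 0, 0, 0.0966, 0.0475, 0.082, 0.003, 0, 0, 0.0966, 0.0475, 0.082, 0.003, 0, 0, 0.0966, 0.0475, 0.082, 0.003, 0, 0, 0.0966, 0.0475, 0.082, 0.003, 0, 0, 0.0966, 0.0475, 0.082, 0.003, 0, 0, 0.0966, 0.0475, 0.082, 0.003, 0, 0, 0.0966, 0.0475, 0.082, 0.003, 0, 0, 0.0966, 0.0475, 0.082, 0.003, 0, 0, 0.0966, 0.0475, 0.082, 0.003, 0, 0, 0.0966, 0.0475, 0.082, 0.003, 0, 0, 0.0966, 0.0475, 0.082, 0.003, 0, 0, 0.0966, 0.0475, 0.082, 0.003, 0, 0, 0.0966, 0.0475, 0.082, 0.003, 0, 0, 0.0966, 0.0475, 0.082, 0.003, 0, 0, 0.0966, 0, 0, 0, 0, 0, 0, 0, 0, 0, 0, 0, 0, 0, 0, 0, 0, 0, 0]' --hand 0.45 --newtons 15

```text
time_s: 1.65
ee_pos: [474.0, -51.0, 242.6]
ee_rot: [-179.9, 0.0, 84.5]
force: [-0.8, -0.0, 0.8]
gripper_width: 40.8
```

```bash
python3 - <<'E'
from h import *
import pickle
s=env.state(); f=grab_frame('wrist'); save('w1',f); f['s']=s; pickle.dump(f,open('w1.pkl','wb'))
g=grab_frame('top'); save('top1',g)
print(s)
E
```

```text
{'time_s': 1.65, 'qpos': array([-7.50347548e+00,  8.76429326e+00,  9.99877574e+01, -3.50448607e-02,
        7.13105017e+01, -1.94941136e+00]), 'qvel': array([-1.69665356, -0.44741226,  0.30584055,  0.07408062, -0.00433221,
       -0.00878819]), 'effort': array([ 9.29914992e-01, -3.15372169e+01, -2.33148926e+01,  1.32897003e-01,
        1.14444838e-02,  2.60109746e-04]), 'ee_pos': array([473.97821922, -51.02007242, 242.61137428]), 'ee_rot': array([-1.79936352e+02,  3.10374661e-02,  8.44572010e+01]), 'force': array([-0.80973282, -0.03420665,  0.80018011]), 'torque': array([ 0.01893108, -0.07291924,  0.04875295]), 'gripper_width': 40.774623509691246}
```

View pics/w1.png

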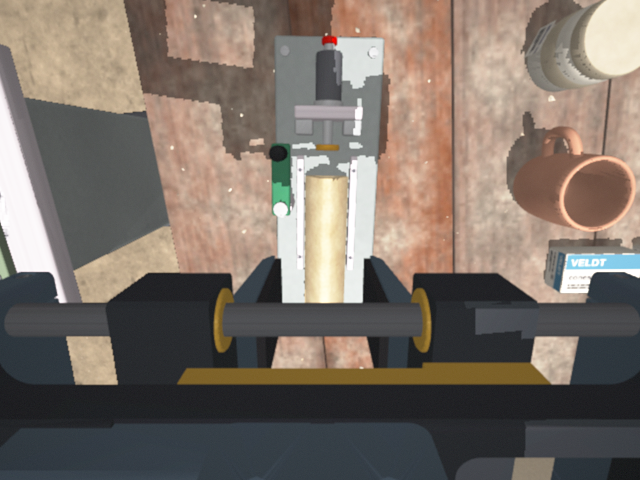

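The gauge is in line with the view. The knob top is at about (278,153), the pivot at (280,209), the plunger head at (328,148), and the post runs from (327,178) down under the fingers. Next I'll back up along -y for a second view that shows the free end.

Emit:
arm_command --series '[-0.01, -0.1, 0, 0, 0, 0, -0.01, -0.1, 0, 0, 0, 0, -0.01, -0.1, 0, 0, 0, 0, 0, 0, 0, 0, 0, 0, 0, 0, 0, 0, 0, 0, 0, 0, 0, 0, 0, 0]'

```text
time_s: 2.25
ee_pos: [461.7, -171.5, 242.9]
ee_rot: [-180.0, -0.0, 84.3]
force: [-0.6, 1.2, 0.6]
gripper_width: 41.2
```

```bash
python3 - <<'E'
from h import *
import pickle
s=env.state(); f=grab_frame('wrist'); save('w2',f); f['s']=s; pickle.dump(f,open('w2.pkl','wb'))
print(s['ee_pos'],s['ee_rot'])
E
cat >> h.py <<'E'
from scipy.spatial.transform import Rotation as Ro
def wcam(f):
    s=f['s'];Rt=Ro.from_euler('xyz',s['ee_rot'],degrees=True).as_matrix();T=f['tool_from_camera']
    return Rt@T[:3,:3], Rt@T[:3,3]+s['ee_pos']   # cam->world
def wray(f,p):
    R,o=wcam(f);return o,R@np.linalg.solve(f['intrinsics'],[p[0],p[1],1.])
def wcast(f,p,z):
    o,r=wray(f,p);return o+r*(z-o[2])/r[2]
def tri(rays):
    A=0;b=0
    for o,r in rays:
        r=r/np.linalg.norm(r);P=np.eye(3)-np.outer(r,r);A=A+P;b=b+P@o
    X=np.linalg.solve(A,b); return X,[np.linalg.norm((np.eye(3)-np.outer(r,r)/(r@r))@(X-o)) for o,r in rays]
E
```

```text
[ 461.698354   -171.49100313  242.92384327] [-1.79982167e+02 -3.99675962e-02  8.42811036e+01]
```

View pics/w2.png

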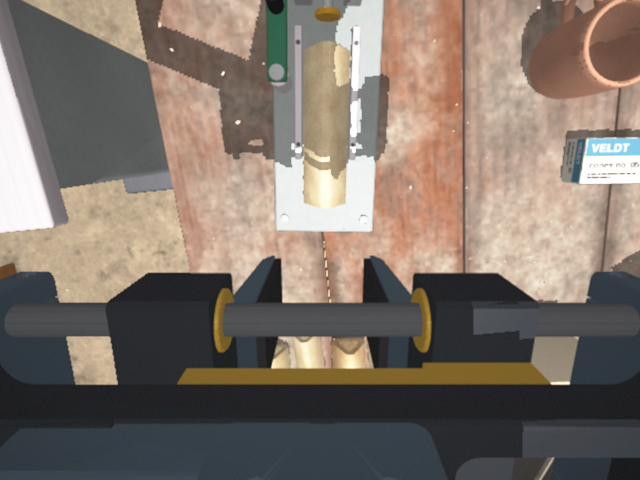

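This view shows the free end at about (324,207), the base's rear edge at y≈231, the pivot at (277,72) and the knob near the top edge at (276,4). I'll zoom in for exact pixels.

```bash
python3 - <<'E'
from h import *
import pickle
a=pickle.load(open('w1.pkl','rb'));b=pickle.load(open('w2.pkl','rb'))
z=lambda f,y0,y1,x0,x1,k:cv2.resize(f['frame'][y0:y1,x0:x1],None,fx=k,fy=k,interpolation=cv2.INTER_CUBIC)
A=z(a,30,230,255,395,4)[:, :] ; A=cv2.resize(A,None,fx=.7,fy=.7)
B=z(b,0,240,255,395,2.33)
h=min(A.shape[0],B.shape[0]); im=np.hstack([A[:h],B[:h]]); print(A.shape,B.shape)
cv2.imwrite('pics/z1.png',im[:600,:,::-1])
for n,f in(('w1',a),('w2',b)):
    hs=cv2.cvtColor(f['frame'],cv2.COLOR_RGB2HSV)
    roi=np.zeros(hs.shape[:2],np.uint8);roi[0:235,255:395]=1
    g=((hs[...,0]>60)&(hs[...,0]<90)&(hs[...,1]>110)&(roi>0))
    ys,xs=np.nonzero(g);print(n,'green',xs.min(),xs.max(),ys.min(),ys.max(),xs.mean(),ys.mean())
    k=((hs[...,2]<40)&(roi>0)).astype(np.uint8)
    nn,l,st,c=cv2.connectedComponentsWithStats(k)
    for i in range(1,nn):
        if st[i,4]>30: print(' dark',st[i],c[i])
E
```

```text
(560, 392, 3) (559, 326, 3)
w1 green 272 289 144 214 281.384030418251 178.8897338403042
 dark [270 146  17  15 207] [277.9178744  153.04830918]
w2 green 267 286 0 80 276.7321258341277 37.77883698760724
 dark [266   0  18  14 186] [275.04301075   5.51075269]
```

View pics/z1.png

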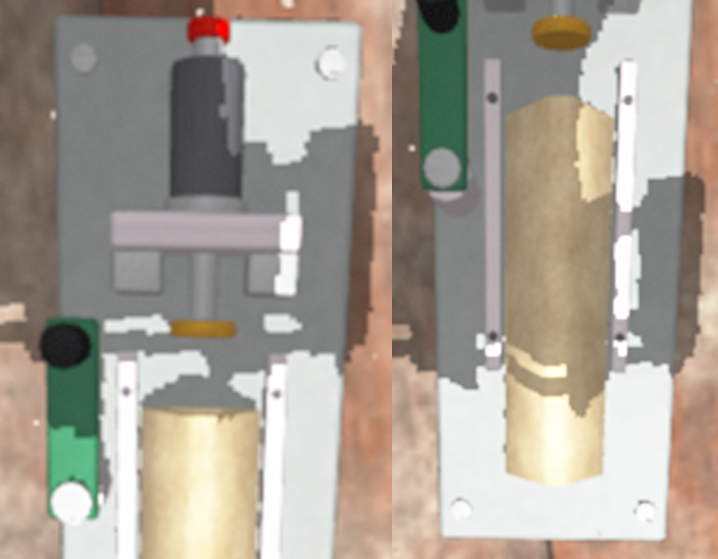

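```bash
python3 - <<'E'
from h import *
import pickle
a=pickle.load(open('w1.pkl','rb'));b=pickle.load(open('w2.pkl','rb'));d=pickle.load(open('d0.pkl','rb'))
def fix(n,p):
    f=d[n];return -f['R'].T@f['t'], f['R'].T@np.linalg.solve(f['intrinsics'],[p[0],p[1],1.])
for n,pa,pb in [('pivot',(280.7,209.3),(276.9,72.1)),('railL',(300.4,156.8),(298.3,25.8)),('railR',(353.9,157.5),(356.3,25.8)),('knob',(278.3,153.2),(275.7,4.5)),('postfrontridge',(326.5,176.5),(324.5,41))]:
    X,r=tri([wray(a,pa),wray(b,pb)]);print(n,X.round(1),np.round(r,1))
print('knob w1/scene/top', tri([wray(a,(278.3,153.2)),fix('scene',(260+292/5,235+147/5)),fix('top',(250+281/5,222+250/5))]))
c=lambda f,p,z:wcast(f,p,z).round(1)
FL,FR=c(a,(275.4,36.4),12),c(a,(383.2,38.9),12);RL,RR=c(b,(276.5,230.9),12),c(b,(372.2,230.5),12)
print('base',FL,FR,RL,RR)
u=(FL+FR-RL-RR)[:2];print('len',np.linalg.norm(u)/2);u/=np.linalg.norm(u);v=np.array([-u[1],u[0]])
O=(FL+FR+RL+RR)[:2]/4-5*u
print('O',O,'yaw',np.degrees(np.arctan2(u[1],u[0])))
G=lambda X:np.round([(X[:2]-O)@u,(X[:2]-O)@v],1)
for n,f,p,z in [('knob',a,(278.3,153.2),91),('pivot',a,(280.7,209.3),65),('pivot2',b,(276.9,72.1),65),('railL',a,(300.4,156.8),24),('railR',a,(353.9,157.5),24),('railLr',b,(297.9,158.8),24),('railRr',b,(352,158.8),24),('free ridge',b,(325,208.2),54),('freeL',b,(304.4,203),12),('freeR',b,(346,203),12),('plhead',a,(327.5,147),40)]:
    X=wcast(f,p,z);print(n,X.round(1),G(X))
for n,g in [('knob0',(52,44)),('pivot',(0,44)),('across',(0,-8))]: print(n,O+u*g[0]+v*g[1])
E
```

```text
pivot [436.4 -35.7  66.6] [0. 0.]
railL [458.   10.3  26.9] [0.1 0.1]
railR [512.5   4.4  28.6] [0.2 0.2]
knob [441.5  16.1  66.7] [0.7 0.7]
postfrontridge [481.8 -10.5  47.4] [1.1 1.1]
knob w1/scene/top (array([441.23488912,  16.07559741,  93.01843017]), [np.float64(2.684092177387156), np.float64(0.8609373124221297), np.float64(3.2226461526013077)])
base [445.4 127.7  12. ] [551.4 115.3  12. ] [ 409.2 -188.3   12. ] [ 516.6 -198.5   12. ]
len 316.8947143768731
O [480.08987706 -40.91852718] yaw 83.56796257524698
knob [443.7  16.3  91. ] [52.8 42.6]
pivot [436.2 -35.9  65. ] [ 0.  44.1]
pivot2 [436.3 -35.4  65. ] [ 0.6 44.2]
railL [457.9  10.3  24. ] [48.4 27.7]
railR [513.1   4.3  24. ] [ 48.6 -27.7]
railLr [ 443.2 -111.7   24. ] [-74.4  28.7]
railRr [ 499.2 -117.2   24. ] [-73.7 -27.5]
free ridge [ 466.5 -161.1   54. ] [-1.209e+02  1.000e-01]
freeL [ 444. -160.   12.] [-122.4   22.5]
freeR [ 489.8 -164.5   12. ] [-121.8  -23.5]
plhead [486.6  17.4  40. ] [58.7  0.1]
knob0 [442.19211652  15.68323734]
pivot [436.36683792 -35.98944528]
across [488.03952054 -41.81472388]
```

The measurements agree. Gauge origin is (480,-41) with yaw 83.6°, the pivot is (436.3,-35.7) at z≈66, the knob is near (443,16), and the post's free end is at gauge x≈-121. Now I'll go above the knob.

Emit:
arm_command --series '[-0.0077, 0.078, -0.039, 0, 0, 0, -0.0077, 0.078, -0.039, 0, 0, 0, -0.0077, 0.078, -0.039, 0, 0, 0, -0.0077, 0.078, -0.039, 0, 0, 0, -0.0077, 0.078, -0.039, 0, 0, 0, -0.0077, 0.078, -0.039, 0, 0, 0, 0, 0, 0, 0, 0, 0, 0, 0, 0, 0, 0, 0, 0, 0, 0, 0, 0, 0]'

```text
time_s: 3.05
ee_pos: [444.2, 16.8, 149.8]
ee_rot: [179.9, 0.0, 84.6]
force: [-0.3, -0.2, 0.7]
gripper_width: 41.3
```

```bash
python3 - <<'E'
from h import *
import pickle
s=env.state(); f=grab_frame('wrist'); save('w3',f); f['s']=s; pickle.dump(f,open('w3.pkl','wb'))
print(s['ee_pos'],s['ee_rot'],s['force'])
R,o=wcam(f)
for z in (77,91):
  c=R.T@(np.array([443.5,16.2,z])-o);print((f['intrinsics']@c/c[2])[:2])
E
```

```text
[444.2299527   16.82802997 149.83523491] [1.79940072e+02 1.25993903e-02 8.45624877e+01] [-0.34755261 -0.2350195   0.716096  ]
[319.82234119 252.65162456]
[319.72621651 258.85310806]
```

View pics/w3.png

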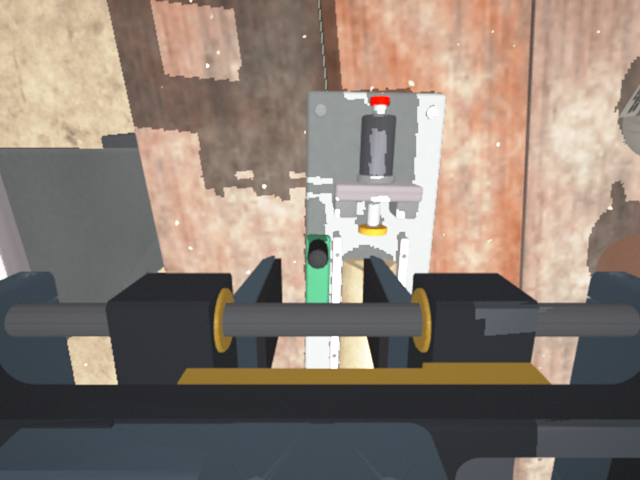

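The knob top is at about (318,258), within 2 px of the prediction. I'll descend and then grip.

Emit:
arm_command --series '[-0.001, 0, -0.045, 0, 0, 0, -0.001, 0, -0.045, 0, 0, 0, -0.001, 0, -0.045, 0, 0, 0, -0.001, -0.001, -0.043, 0, 0, 0, 0, 0, 0, 0, 0, 0, 0, 0, 0, 0, 0, 0]'

```text
time_s: 3.6
ee_pos: [442.6, 15.1, 78.4]
ee_rot: [-180.0, 0.0, 84.4]
force: [-0.0, 0.2, 0.4]
gripper_width: 41.0
```

Emit:
arm_command --series '[0, 0, 0, 0, 0, 0, 0, 0, 0, 0, 0, 0, 0, 0, 0, 0, 0, 0, 0, 0, 0, 0, 0, 0, 0, 0, 0, 0, 0, 0, 0, 0, 0, 0, 0, 0, 0, 0, 0, 0, 0, 0]' --hand 0 --newtons 15

```text
time_s: 4.18
ee_pos: [442.7, 15.9, 78.7]
ee_rot: [180.0, -0.0, 84.5]
force: [-0.2, -0.5, 5.9]
gripper_width: 13.3
```

```bash
python3 -c "
import numpy as np
a=np.radians(np.linspace(82.9,-9.4,15));p=52*np.c_[np.cos(a),np.sin(a)]
print((np.diff(p,axis=0)/400).round(4).tolist(), p[-1]+[436.3,-35.7])"
```

```text
[[0.0147, -0.0027], [0.0143, -0.0044], [0.0137, -0.006], [0.0129, -0.0075], [0.012, -0.0089], [0.0109, -0.0103], [0.0096, -0.0114], [0.0082, -0.0125], [0.0068, -0.0133], [0.0052, -0.014], [0.0035, -0.0145], [0.0018, -0.0148], [0.0001, -0.0149], [-0.0016, -0.0149]] [487.6017524  -44.19295004]
```

Emit:
arm_command --series '[0.0147, -0.0027, 0, 0, 0, 0, 0.0143, -0.0044, 0, 0, 0, 0, 0.0137, -0.006, 0, 0, 0, 0, 0.0129, -0.0075, 0, 0, 0, 0, 0.012, -0.0089, 0, 0, 0, 0, 0.0109, -0.0103, 0, 0, 0, 0, 0.0096, -0.0114, 0, 0, 0, 0]'

```text
time_s: 4.77
ee_pos: [477.5, -4.7, 78.0]
ee_rot: [-179.9, -0.0, 84.4]
force: [-4.1, 2.1, 3.1]
gripper_width: 13.6
```

Emit:
arm_command --series '[0.0082, -0.0125, 0, 0, 0, 0, 0.0068, -0.0133, 0, 0, 0, 0, 0.0052, -0.014, 0, 0, 0, 0, 0.0035, -0.0145, 0, 0, 0, 0, 0.0018, -0.0148, 0, 0, 0, 0, 0, 0, 0, 0, 0, 0]'

```text
time_s: 5.27
ee_pos: [487.3, -33.3, 77.8]
ee_rot: [-179.9, 0.0, 84.4]
force: [-4.0, 2.2, 1.5]
gripper_width: 13.4
```

Emit:
arm_command --series '[0.0005, -0.01, 0, 0, 0, 0, 0, -0.0125, 0, 0, 0, 0, 0, 0, 0, 0, 0, 0, 0, 0, 0, 0, 0, 0]'

```text
time_s: 5.6
ee_pos: [487.0, -40.1, 77.8]
ee_rot: [-179.9, -0.1, 84.4]
force: [-4.4, 8.2, 0.7]
gripper_width: 13.4
```

Emit:
arm_command --series '[0, -0.005, 0, 0, 0, 0, 0, 0, 0, 0, 0, 0, 0, 0, 0, 0, 0, 0]'

```text
time_s: 5.85
ee_pos: [486.9, -40.4, 77.7]
ee_rot: [-179.8, -0.3, 84.3]
force: [-3.9, 15.0, 0.8]
gripper_width: 13.4
```

At the end stop: 15 N and the position no longer changes. I'll ease off, release and rise.

Emit:
arm_command --series '[0, 0.006, 0, 0, 0, 0, 0, 0, 0, 0, 0, 0]'

```text
time_s: 6.02
ee_pos: [487.0, -40.0, 77.8]
ee_rot: [-179.9, -0.0, 84.5]
force: [-4.1, 5.5, 0.1]
gripper_width: 13.3
```

Emit:
arm_command --series '[0, 0, 0, 0, 0, 0, 0, 0, 0, 0, 0, 0, 0, 0, 0, 0, 0, 0, 0, 0, 0, 0, 0, 0, 0, 0, 0, 0, 0, 0, 0, 0, 0.04, 0, 0, 0, 0, 0, 0.06, 0, 0, 0, 0, 0, 0.06, 0, 0, 0]' --hand 0.45

```text
time_s: 6.68
ee_pos: [487.7, -41.0, 142.5]
ee_rot: [-179.9, 0.0, 84.4]
force: [-0.3, 0.4, -0.4]
gripper_width: 40.6
```

Emit:
arm_command --series '[-0.01, -0.08, 0.04, 0, 0, 0, -0.01, -0.09, 0.04, 0, 0, 0, -0.01, -0.09, 0.02, 0, 0, 0, -0.01, -0.09, 0, 0, 0, 0, 0, 0, 0, 0, 0, 0, 0, 0, 0, 0, 0, 0, 0, 0, 0, 0, 0, 0]' --hand 0

```text
time_s: 7.27
ee_pos: [471.8, -180.6, 181.9]
ee_rot: [-180.0, -0.0, 84.4]
force: [-0.2, 0.6, -0.3]
gripper_width: 0.5
```

```bash
python3 - <<'E'
from h import *
import pickle
s=env.state(); f=grab_frame('wrist'); save('w4',f); f['s']=s; pickle.dump(f,open('w4.pkl','wb'))
print(s['ee_pos'],s['ee_rot'],s['force'],s['gripper_width'])
E
```

```text
[ 471.82949505 -180.56028669  181.89348705] [-1.79977757e+02 -3.35881981e-02  8.44039619e+01] [-0.2088974   0.56069848 -0.32074957] 0.4963980750306535
```

View pics/w4.png

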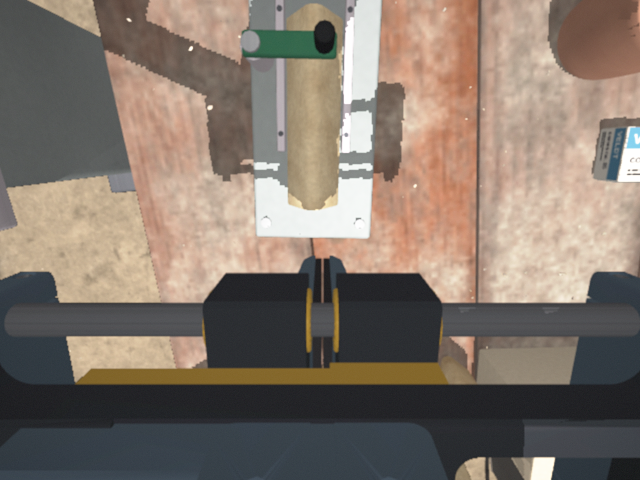

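The turnbutton is now across: pivot at (250,41), knob top at (325,38). The post is undisturbed, with its free ridge end at about (315,209). I'll check both numerically.

```bash
python3 - <<'E'
from h import *
import pickle
f=pickle.load(open('w4.pkl','rb'))
yaw=np.radians(83.6);O=np.array([480.1,-40.9]);u=np.array([np.cos(yaw),np.sin(yaw)]);v=np.array([-u[1],u[0]])
G=lambda X:np.round([(X[:2]-O)@u,(X[:2]-O)@v],1)
for n,p,z in [('pivot',(250.5,41),66),('knobtop',(325,33),91),('armendL',(336,31),63),('armendR',(336,58),63),('ridge',(315,209.5),54),('cL',(288,205),12),('cR',(340,205),12),('baseL',(258,237),12),('baseR',(369,238),12)]:
    X=wcast(f,p,z);print(n,X.round(1),G(X))
print([ (O+u*x).round(1) for x in (-150,-137,-121,-96,-80)])
E
```

```text
pivot [436.3 -35.2  66. ] [ 0.8 44.1]
knobtop [487.9 -42.2  91. ] [-0.5 -7.9]
armendL [496.7 -33.9  63. ] [  8.8 -15.7]
armendR [495.2 -51.2  63. ] [ -8.6 -16.1]
ridge [ 468.8 -160.3   54. ] [-120.   -2.]
cL [ 442.6 -160.7   12. ] [-123.2   23.9]
cR [ 490.9 -165.4   12. ] [-122.5  -24.6]
baseL [ 410.3 -188.5   12. ] [-154.4   52.9]
baseR [ 515.8 -199.7   12. ] [-153.9  -53.2]
[array([ 463.4, -190. ]), array([ 464.8, -177. ]), array([ 466.6, -161.1]), array([ 469.4, -136.3]), array([ 471.2, -120.4])]
```

Emit:
arm_command --series '[-0.007, -0.008, -0.07, 0, 0, -0.009, -0.007, -0.008, -0.07, 0, 0, -0.009, -0.007, -0.0075, -0.07, 0, 0, 0, 0, 0, -0.07, 0, 0, 0, 0, 0, -0.05, 0, 0, 0, 0, 0, -0.035, 0, 0, 0, 0, 0, -0.018, 0, 0, 0, 0, 0, 0, 0, 0, 0, 0, 0, 0, 0, 0, 0]'

```text
time_s: 8.07
ee_pos: [464.1, -189.5, 29.2]
ee_rot: [180.0, -0.0, 83.7]
force: [-0.2, 0.5, -0.5]
gripper_width: 0.8
```

```bash
python3 - <<'E'
from h import *
s=env.state(); f=grab_frame('wrist'); save('w5',f)
print(s['ee_pos'],s['ee_rot'],s['force'],s['gripper_width'])
g=grab_frame('scene'); c=g['frame'][200:320,240:440]; cv2.imwrite('pics/s5.png',cv2.resize(c,None,fx=4,fy=4,interpolation=cv2.INTER_CUBIC)[:,:,::-1])
E
```

```text
[ 464.10703938 -189.52224119   29.17789483] [ 1.79988944e+02 -1.91072388e-03  8.37134738e+01] [-0.2049621   0.50659117 -0.5402826 ] 0.7869077217011264
```

View pics/w5.png

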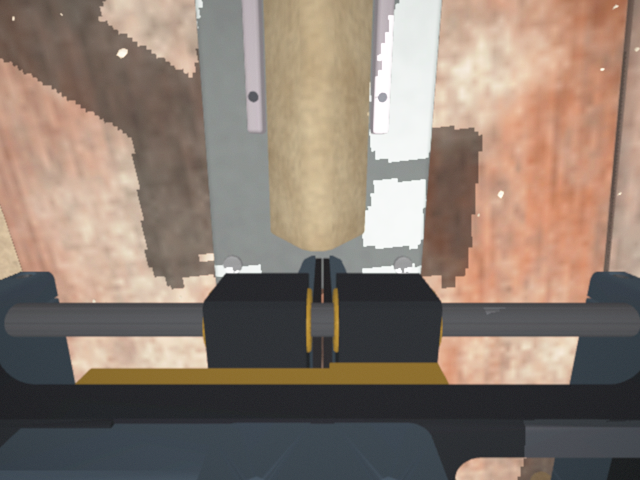

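View pics/s5.png

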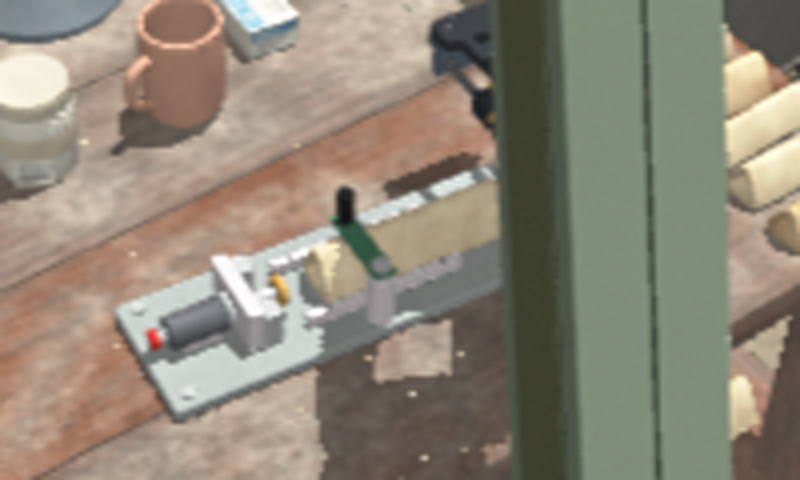

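The closed fingers are centred behind the post (fingers at column 322, ridge at 319) with a gap left. I'll push slowly along the gauge axis.

Emit:
arm_command --series '[0.0008, 0.0075, -0.002, 0, 0, 0, 0.0008, 0.0075, -0.002, 0, 0, 0, 0.0008, 0.0075, 0, 0, 0, 0, 0.0008, 0.0075, 0, 0, 0, 0, 0.0008, 0.0075, 0, 0, 0, 0, 0.0008, 0.0075, 0, 0, 0, 0, 0.0008, 0.0075, 0, 0, 0, 0]'

```text
time_s: 8.75
ee_pos: [466.2, -169.2, 27.6]
ee_rot: [180.0, 0.0, 83.6]
force: [0.0, -0.8, 2.6]
gripper_width: 0.4
```

Emit:
arm_command --series '[0.0008, 0.0075, 0, 0, 0, 0, 0.0008, 0.0075, 0, 0, 0, 0, 0.0008, 0.0075, 0, 0, 0, 0, 0.0008, 0.0075, 0, 0, 0, 0]'

```text
time_s: 9.08
ee_pos: [467.2, -157.0, 27.4]
ee_rot: [180.0, 0.0, 83.6]
force: [-0.3, -2.0, 0.7]
gripper_width: 0.5
```

Emit:
arm_command --series '[0.0005, 0.005, 0, 0, 0, 0, 0.0005, 0.005, 0, 0, 0, 0, 0.0005, 0.005, 0, 0, 0, 0, 0.0005, 0.005, 0, 0, 0, 0]'

```text
time_s: 9.42
ee_pos: [468.1, -149.9, 27.4]
ee_rot: [180.0, 0.1, 83.7]
force: [-1.3, -7.5, 0.4]
gripper_width: 0.1
```

Emit:
arm_command --series '[0.0005, 0.004, 0, 0, 0, 0, 0.0005, 0.004, 0, 0, 0, 0, 0.0004, 0.004, 0, 0, 0, 0, 0.0004, 0.004, 0, 0, 0, 0]'

```text
time_s: 9.75
ee_pos: [468.8, -144.4, 27.5]
ee_rot: [180.0, 0.2, 83.7]
force: [-0.5, -9.9, 0.4]
gripper_width: 0.2
```

Emit:
arm_command --series '[0.0005, 0.003, 0, 0, 0, 0, 0.0003, 0.003, 0, 0, 0, 0, 0.0003, 0.003, 0, 0, 0, 0]'

```text
time_s: 10.0
ee_pos: [469.3, -141.1, 27.5]
ee_rot: [179.9, 0.2, 83.8]
force: [-2.0, -10.7, 0.1]
gripper_width: 0.3
```

Emit:
arm_command --series '[0.0003, 0.003, 0, 0, 0, 0, 0.0003, 0.003, 0, 0, 0, 0, 0.0003, 0.003, 0, 0, 0, 0]'

```text
time_s: 10.25
ee_pos: [469.7, -137.8, 27.5]
ee_rot: [179.9, 0.2, 83.8]
force: [-1.7, -12.3, 1.2]
gripper_width: 0.2
```

Emit:
arm_command --series '[0.0003, 0.003, 0, 0, 0, 0, 0.0003, 0.003, 0, 0, 0, 0, 0, 0, 0, 0, 0, 0]'

```text
time_s: 10.5
ee_pos: [469.9, -136.3, 27.7]
ee_rot: [179.9, 0.3, 83.8]
force: [-2.6, -15.5, 0.5]
gripper_width: 0.3
```

Emit:
arm_command --series '[0.0002, 0.002, 0, 0, 0, 0, 0, 0, 0, 0, 0, 0]'

```text
time_s: 10.67
ee_pos: [470.0, -136.3, 27.8]
ee_rot: [179.9, 0.4, 83.9]
force: [-3.3, -19.1, 1.3]
gripper_width: 0.7
```

Emit:
arm_command --series '[0.0002, 0.002, 0, 0, 0, 0, 0, 0, 0, 0, 0, 0]'

```text
time_s: 10.83
ee_pos: [470.1, -136.2, 27.8]
ee_rot: [179.9, 0.5, 83.9]
force: [-4.1, -22.7, 1.0]
gripper_width: 0.4
```

It's on the stops: the force climbs to 23 N while the position holds at y=-136.2, as predicted. I'll hold for a moment and look.

Emit:
arm_command --series '[0, 0, 0, 0, 0, 0, 0, 0, 0, 0, 0, 0, 0, 0, 0, 0, 0, 0, 0, 0, 0, 0, 0, 0, 0, 0, 0, 0, 0, 0, 0, 0, 0, 0, 0, 0]'

```text
time_s: 11.33
ee_pos: [470.1, -136.2, 27.8]
ee_rot: [179.9, 0.5, 83.9]
force: [-4.3, -22.3, 1.9]
gripper_width: 0.2
```

```bash
python3 - <<'E'
from h import *
s=env.state(); f=grab_frame('wrist'); save('w6',f)
print(s['ee_pos'],s['ee_rot'],s['force'])
g=grab_frame('scene'); c=g['frame'][200:320,240:440]; cv2.imwrite('pics/s6.png',cv2.resize(c,None,fx=4,fy=4,interpolation=cv2.INTER_CUBIC)[:,:,::-1])
print(env.state()['force'])
E
```

```text
[ 470.05185899 -136.22603631   27.8310293 ] [179.89881532   0.45016195  83.89160228] [ -4.29730193 -22.34965202   1.86644926]
[ -4.37273874 -22.20270184   0.50098647]
```

View pics/w6.png

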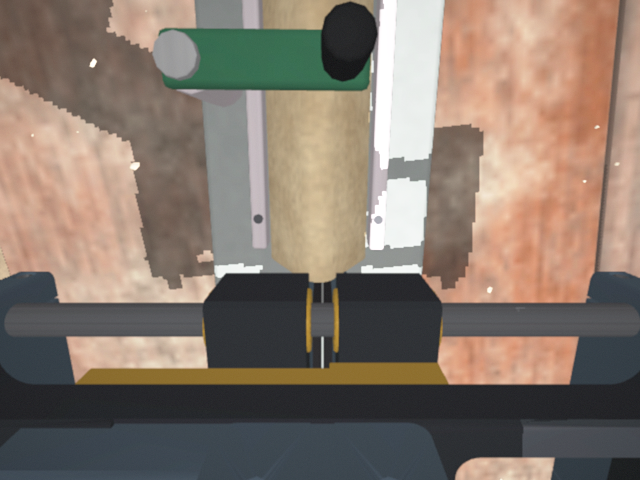

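View pics/s6.png

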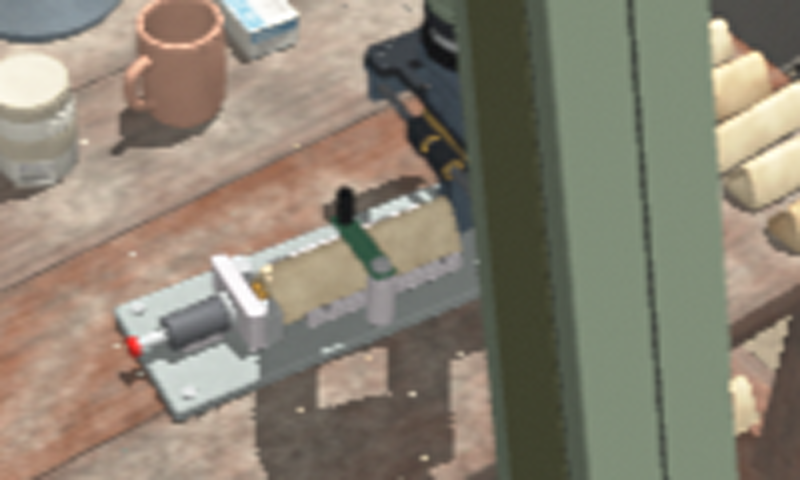

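The post end meets the stop pads (crop 270,300) and the plunger rod sticks out at the back (135,345). The green arm lies across the post, and the mug and jar have not moved. The push is steady at about 22.6 N, so I'm handing in.

```bash
python3 - <<'E'
from h import *
print(env.job_done()); s=env.state(); print(s['time_s'],s['ee_pos'],s['force'])
E
```

```text
the job is handed in; nothing more can be done
None
the job is handed in; nothing more can be done
```

The job is handed in, with the robot still pushing the post against the stops and the turnbutton across it.

- **Turnbutton:** I gripped the knob and swung it about its pivot until it met its end stop. There the force rose to 15 N with no further movement. The wrist camera then put the knob at gauge (-0.5, -8) mm, where fully across is (0, -8).
- **Push:** With closed fingers on the centre line, I pushed the post slowly, shortening the steps down to about 1 mm. Resistance was about 8–12 N while the plunger was being compressed. The fingers then stopped at the predicted place, and the force rose from 15 to 23 N with almost no movement.
- **Last checks (about 11.4 s):**
  - The push was steady at about 22.6 N, inside the 15–30 N range.
  - The scene view showed the post's end at the stop pads, the plunger pushed in and the turnbutton still across.
  - The pink-brown mug and the jar stood where they were; I did not look at the other bystanders again at the end. The arm's path kept clear of them.

No check failed. One measurement disagreed: triangulating the knob's height from two wrist views gave 67 mm instead of 91 mm for its top, because the knob was at the image edge in one of them. I used the wrist, scene and top views together instead, which gave 93 mm. A sideways force of about 4 N remained during the final push.

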